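Take the pile of test pieces apart and put each on its own holder

TASK

The test pieces of the last hardness job were left piled up on their reference block. Take the pile apart from the top down, one piece at a time, and put each on its own holder before going on to the next: the dark pin upright in the flared steel cup, the bearing race flat over the stub of the round aluminium plate, the gear flat inside the blue dish, and last the plain steel reference block flat in the felt-lined recess of the wooden seat. Their faces are ground, so set every piece down rather than dropping it, and leave the grease tin and the spare anvil where they stand.

Things in the scene. Friction and masses are not known exactly. Their poses are not given: they have to be found in the camera images.
- pin_piece: Dark turned steel pin standing upright on top of the pile, inside the bearing race: 63 mm tall, lower 43 mm of 25 mm diameter, upper 20 mm a thinner neck of 16 mm; 0.16 kg. Origin at the centre of its underside, z up its axis. It stands on the gear's upper face.
- race: Bright steel bearing race, a plain ring: 52 mm outside, bore about 35 mm, 15 mm high; 0.14 kg. Lies flat on the gear, the pin standing in its bore. Origin at the centre of its underside, z up.
- gear_piece: Grey steel spur gear: 60 mm over the teeth, 14 mm high, 0.2 kg. Lies flat on the reference block, roughly centred, so the block's rim shows round it. Origin at the centre of its underside, z up.
- ref_block: Plain steel reference block, a disc of 65 mm diameter, 15 mm high, 0.39 kg, lying on the bench at the foot of the pile. Origin at the centre of its underside, z up.
- pin_stand: Holder of the pin: low dark steel cup, fixed, on a round flange 66 mm wide and 4 mm high. Cup 20 mm high, its floor 5 mm above the bench, bore 33 mm at the floor and widening above half height to 45 mm at the mouth (55 mm outside). Origin at bench level on its axis, z up.
- race_spigot: Holder of the race: round aluminium plate, fixed, 72 mm across and 6 mm high, with a stub of 22 mm diameter in its middle, its top coned, reaching 19 mm above the bench. The race lies on the plate round the stub. Origin at bench level on its axis, z up.
- gear_dish: Holder of the gear: round blue plastic dish with a black pad in its middle, fixed, 82 mm outside, 71 mm inside at the floor and 76 mm at the rim, floor 4 mm and rim 8 mm above the bench. Origin at bench level on its axis, z up.
- block_seat: Holder of the reference block: square wooden seat, fixed, 96 x 96 mm and 12 mm high, with a round recess of 78 mm diameter, 4 mm deep (floor 8 mm above the bench), lined with green felt. Origin at bench level in its middle, z up.
- grease_tin: Bystander: flat tin, green with a grey lid, 64 mm across, 31 mm high, standing loose at the front of the work. Origin at the centre of its underside. On its left (not listed) the work is bounded by a fixed green machine from y = 0.39.
- spare_anvil: Bystander: black disc anvil, 63 mm wide, 21 mm high, with a 26 mm stem up to 43 mm, loose at the right of the work; origin under its centre. Not listed: farther right a fixed cream machine has a round column at x = 0.52, y = -0.07, up to z = 0.52, and bars round it 0.25 m up that reach y = 0.04 and, forward, x = 0.41: keep the arm clear, coming round the front.

How it is judged:
On the way, in this order (a step that is already met when the one before it is completed fails the run):
1. The pin stands in the steel cup, released (horizontal distance between pin_piece and pin_stand below 0.008 m and z of pin_piece in the frame of pin_stand between 0.002 and 0.008 m and angle between pin_piece's own z axis and vertical below 0.12 rad and contact force between the fingers and pin_piece below 0.1 N and linear speed of pin_piece below 0.03 m/s), for 0.2 s.
2. The race lies on the plate round its stub, released (horizontal distance between race and race_spigot below 0.008 m and z of race in the frame of race_spigot between 0.0035 and 0.0085 m and angle between race's own z axis and vertical below 0.06 rad and contact force between the fingers and race below 0.1 N and linear speed of race below 0.03 m/s), for 0.2 s.
3. The gear lies in the blue dish, released (horizontal distance between gear_piece and gear_dish below 0.009 m and z of gear_piece in the frame of gear_dish between 0.0015 and 0.0065 m and angle between gear_piece's own z axis and vertical below 0.06 rad and contact force between the fingers and gear_piece below 0.1 N and linear speed of gear_piece below 0.03 m/s), for 0.2 s.
4. The reference block lies in the wooden seat, released (horizontal distance between ref_block and block_seat below 0.009 m and z of ref_block in the frame of block_seat between 0.0055 and 0.0105 m and angle between ref_block's own z axis and vertical below 0.06 rad and contact force between the fingers and ref_block below 0.1 N and linear speed of ref_block below 0.03 m/s), for 0.2 s.
At the end, for the whole second after the job is handed in: Each piece rests released on its own holder's floor: pin in the cup (within 8 mm of the axis, 3 mm in height, upright within 0.12 rad), race round the stub (8 mm), gear in the dish and block in the seat (9 mm), these within 2.5 mm in height and flat within 0.06 rad (all of step 1 and all of step 2 and all of step 3 and all of step 4); the robot touches nothing.
It fails at once if The grease tin is moved by more than 15 mm or tipped (distance of grease_tin from where it was at the start of the episode above 0.015 m or angle between grease_tin's own z axis and vertical above 0.3 rad).
It fails at once if The spare anvil is moved by more than 15 mm or tipped (distance of spare_anvil from where it was at the start of the episode above 0.015 m or angle between spare_anvil's own z axis and vertical above 0.3 rad).
It fails at once if A piece is dropped (falls freely by more than about 2 cm) ((linear speed of pin_piece above 0.65 m/s and contact force between the fingers and pin_piece below 0.05 N) or (linear speed of race above 0.65 m/s and contact force between the fingers and race below 0.05 N) or (linear speed of gear_piece above 0.65 m/s and contact force between the fingers and gear_piece below 0.05 N) or (linear speed of ref_block above 0.65 m/s and contact force between the fingers and ref_block below 0.05 N)).
It also fails if it takes over 109 s, if anything falls off the work surface, if the arm or the gripper's body presses on something with over 40 N, if the wrist force passes 120 N, or if a joint passes its speed limit or range.

ROBOT

A 6-joint arm with a two-finger parallel gripper is mounted at the origin on a cart in front of the work surface, level with it; the furniture and walls round the work are solid. World frame = base frame: x ahead of the robot, y to its left, z up, the work surface at z = 0. Lengths are in m, angles in rad, forces in N, time in s.
With the tool pointing down it reaches from about 0.3 to 0.775 m from the base axis. Payload 14.6 kg.
Tool frame: the origin (TCP) lies on the centre line of the jaws, within the pads' length; the fingertips stand 17 mm ahead of it and the grasp point (between the pads) lies 2 mm behind it; z points along the fingers, y is the line along which they close (so a half turn about z gives the same grasp; the last joint's range is limited). The gripper opens to 85 mm and grips with 20 to 120 N. Pads are 22 mm wide; open, the fingers measure 114 mm over their backs; the gripper's body (76 mm by 85 mm) begins 54 mm behind the grasp point. The pads swing forward as they close: fully open they stand 13 mm farther back than shut.
Start: joints at [-1.201, 0.3, 1.521, -0, 1.321, -0.067], TCP at [0.233, -0.498, 0.248] pointing down, gripper open.
Joint ranges: [-3.03, 3.03], [-0.79, 2.21], [0.23, 2.52], [-1.04, 4.18], [0, 3.07], [-2.55, 2.55]. Speed limits (rad/s): [2.22, 2.22, 2.57, 3.14, 3.14, 3.14].

INTERFACE

Orientations are given as [roll, pitch, yaw] about the fixed x, y, z axes, in that order (R = Rz(yaw) Ry(pitch) Rx(roll)).
In Python, from cell import * gives the robot as it stands.
- The arm moves only by the shell command python3 -m inch 'ROWS' [FORCE]. ROWS is JSON, a list of rows, each a list of 7 numbers: the turn, a rotation vector about the tool's x, y, z each as a share of 60 degrees, from -1 to 1, then the shift along the tool's x, y, z each as a share of 0.5 m, from -1 to 1, then the opening, from 0 (shut) to 1 (fully open). In form: [[rx, ry, rz, x, y, z, claw], ...]. A call has exactly 10 rows; each row is the pose to reach, as a shift and turn from the pose commanded when the call began, along the tool's axes at that moment; what a row does not reach only later rows make up. A row lasts 1/10 s, in which the tool goes at most 50 mm and 8.59 degrees, less where a joint would pass 70% of its speed; a pose out of reach is approached as far as the arm can. A call with a number of a shift or a turn outside -1 to 1 is refused whole. A call with a gripper value outside its range is refused whole. The fingers move at their own pace and stop on an object; FORCE is the grip in N (left out, the last holds). Time passes only in rows, so rows that repeat a pose let the fingers close, or fill a call up. It gives the time, the measured TCP pose, the force, the opening and the grip force at its end, in the units of the state.
- observe(): the state, without advancing time (a new reading comes with each control period).
- read_camera(name): name is "scene" or "top" or "wrist"; returns a dict with "color" (384x512x3 uint8, blue, green, red), "z_map" (384x512 float32, m along the optical axis (not along the pixel's ray), 0 where there is no reading), "mtx" (3x3 intrinsics, pixels), "k1" (the pictures are not rectified: a ray, as slopes to the right and down, at radius r is drawn at 1 + k1 r^2 times it, then the intrinsics apply), "R" (3x3) and "t" (3): a world point X has camera coordinates R X + t. Camera axes: x right, y down, z forward; pixel columns grow to the right and rows downward; lengths in m; the calibration is good to about 2 mm. A picture is of the moment at which its call begins.
- sign_off(): hands the job in; it is judged then, once.
The state is a dict: "clock": time; "qpos": joint angles; "qvel": joint speeds; "joint_torque": joint torques, N m; "ee_pos": TCP position; "orientation": TCP orientation; "contact_force": force on the tool from outside, world axes, zero at the start; "ft_torque": the same for the moment, N m; "opening": finger opening in m; "grasp_force": force on a finger pad.
Only numpy, scipy, OpenCV 4.12 (cv2) and the standard library are available. Lean on these libraries where they do the work, as an engineer would, in place of code of your own. Each camera call takes 0.05 s, during which the arm holds its last target. There are 200 camera calls.

## Working session

There is one attempt and no reset: what is moved stays moved. The work goes in short steps, Python scripts to look and compute and a shell command to move; the robot and the scene stay as the last step left them, time stands still between calls to the robot, and variables do not carry over. Pictures are saved under pics/ and viewed, at most 14 in all, crops included, and the job is handed in when it is done.

```bash
ls; mkdir -p pics; cat > h.py <<'E'
from cell import *
import numpy as np, cv2
def pts(c):
    "world point per pixel"
    h,w=c["z_map"].shape
    u,v=np.meshgrid(np.arange(w),np.arange(h))
    p=np.stack([u,v],-1).reshape(-1,1,2).astype(np.float64)
    K=np.array(c["mtx"],float); d=np.array([c["k1"],0,0,0],float)
    n=cv2.undistortPoints(p,K,d).reshape(h,w,2)
    z=c["z_map"][...,None]
    X=np.concatenate([n*z,z],-1)
    return (X-np.array(c["t"]))@np.array(c["R"])
E
python3 - <<'E'
from h import *
for n in ("top","scene"):
    c=read_camera(n); cv2.imwrite(f"pics/{n}0.png",c["color"]); np.savez(f"{n}0.npz",**c)
    print(n,c["mtx"],c["k1"],-np.array(c["R"]).T@np.array(c["t"]))
print(observe())
E
```

```text
pics
top [[452.73774096   0.         256.5681773 ]
 [  0.         452.73774096 191.8170929 ]
 [  0.           0.           1.        ]] -0.023603857786998295 [0.41803191 0.21266031 0.8794767 ]
scene [[480.95310133   0.         254.04601747]
 [  0.         480.95310133 194.17851705]
 [  0.           0.           1.        ]] 0.052991590967963006 [0.0996945  0.49447675 0.73108072]
{'clock': 0.1, 'qpos': array([-1.20061363e+00,  3.00419012e-01,  1.52153116e+00,  1.71824318e-06,
        1.32070895e+00, -6.65868106e-02]), 'qvel': array([ 0.00173762, -0.00154162, -0.00156962,  0.00030632, -0.00065758,
        0.00069441]), 'joint_torque': array([ 2.32263454e-03, -5.44378459e+01, -3.62370551e+01, -8.08912318e-05,
        3.03063927e-03, -4.41913002e-06]), 'ee_pos': array([ 0.23259036, -0.49818049,  0.247771  ]), 'orientation': array([-3.14052866e+00, -7.26210379e-05,  4.36769040e-01]), 'contact_force': array([-0.19914094, -0.46567262, -0.96622216]), 'ft_torque': array([0.03258806, 0.02816256, 0.03758347]), 'grasp_force': 0.0, 'opening': 0.08568497296726171}
```

View pics/top0.png

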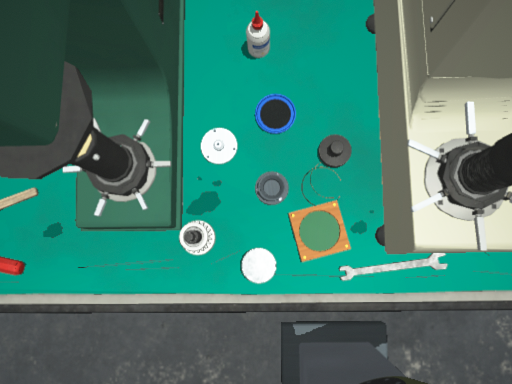

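View pics/scene0.png

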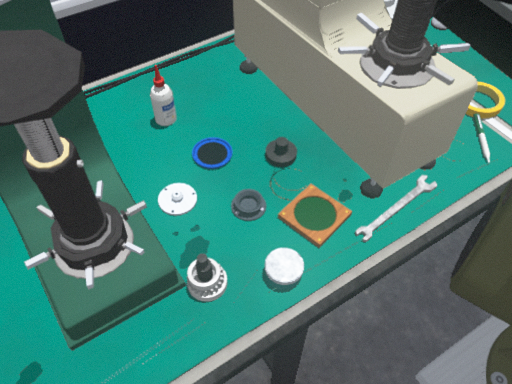

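Top view: pile (196,238), spigot plate (219,146), dish (275,114), cup (271,188), seat (320,231), tin (259,266), anvil (334,151). Next I measure them.

```bash
cat > m.py <<'E'
from h import *
C={k:(np.load(k+"0.npz")) for k in ("top","scene")}
px={"top":dict(pile=(196,238),spig=(219,146),dish=(275,114),cup=(271,188),seat=(320,231),tin=(259,266),anvil=(334,151)),
"scene":dict(pile=(206,275),spig=(178,198),dish=(212,153),cup=(249,205),seat=(315,213),tin=(284,266),anvil=(281,153))}
# bands: z lo,hi
B=dict(pile=[(.005,.02),(.022,.034),(.037,.05),(.06,.09),(.09,.12)],spig=[(.003,.009),(.012,.022)],dish=[(.0055,.012)],cup=[(.002,.006),(.015,.026)],seat=[(.0095,.016)],tin=[(.024,.036)],anvil=[(.015,.027),(.036,.048)])
P={k:pts(c) for k,c in C.items()}
for n in px["top"]:
  for k in C:
    u,v=px[k][n]; c=P[k][v,u][:2]
    X=P[k]; ok=(C[k]["z_map"]>0)
    if n=="dish": c=P[k][v,u][:2]
    near=ok&(np.hypot(*(X[...,:2]-c).transpose(2,0,1))<(.075 if n=="seat" else .05))
    for lo,hi in B[n]:
        m=near&(X[...,2]>lo)&(X[...,2]<hi); q=X[m]
        if len(q)<8: print(n,k,lo,"few",len(q)); continue
        (cx,cy),r=cv2.minEnclosingCircle(q[:,:2].astype(np.float32))
        print(n,k,lo,len(q),"circ",np.round([cx,cy,r],4),"mean",q.mean(0).round(4))
E
python3 m.py
```

```text
pile top 0.005 223 circ [0.4543 0.3452 0.0443] mean [0.4429 0.3398 0.0142]
pile top 0.022 236 circ [0.4487 0.355  0.0338] mean [0.4475 0.3448 0.0285]
pile top 0.037 309 circ [0.4466 0.3536 0.0262] mean [0.4465 0.3531 0.0431]
pile top 0.06 115 circ [0.4455 0.3527 0.0127] mean [0.4449 0.3494 0.0734]
pile top 0.09 50 circ [0.4453 0.3536 0.0079] mean [0.4452 0.3533 0.0915]
pile scene 0.005 399 circ [0.4457 0.3596 0.0413] mean [0.4309 0.363  0.0137]
pile scene 0.022 297 circ [0.4465 0.3615 0.0379] mean [0.4361 0.357  0.0284]
pile scene 0.037 397 circ [0.4477 0.3641 0.0351] mean [0.4389 0.3583 0.0426]
pile scene 0.06 208 circ [0.4516 0.3689 0.0283] mean [0.439  0.357  0.0738]
pile scene 0.09 48 circ [0.4425 0.356  0.0076] mean [0.4427 0.356  0.091 ]
spig top 0.003 878 circ [0.6213 0.3085 0.049 ] mean [0.6263 0.3102 0.0058]
spig top 0.012 91 circ [0.6267 0.3101 0.0109] mean [0.6259 0.3099 0.0164]
spig scene 0.003 782 circ [0.6201 0.3078 0.0418] mean [0.6223 0.3125 0.005 ]
spig scene 0.012 78 circ [0.6229 0.3125 0.0105] mean [0.6218 0.3134 0.016 ]
dish top 0.0055 418 circ [0.69   0.1975 0.04
[... 324 characters left out ...]
4 0.0037]
cup scene 0.015 241 circ [0.5375 0.2072 0.0276] mean [0.5398 0.2064 0.018 ]
seat top 0.0095 1433 circ [0.4556 0.1167 0.0666] mean [0.4566 0.1171 0.0116]
seat scene 0.0095 1059 circ [0.4525 0.1184 0.0663] mean [0.451  0.1191 0.0113]
tin top 0.024 948 circ [0.3922 0.2333 0.0323] mean [0.3922 0.2333 0.0305]
tin scene 0.024 1094 circ [0.3895 0.2346 0.033 ] mean [0.3879 0.2354 0.0299]
anvil top 0.015 550 circ [0.6117 0.0829 0.0318] mean [0.6097 0.0834 0.0173]
anvil top 0.036 146 circ [0.6113 0.0827 0.013 ] mean [0.6106 0.0835 0.0428]
anvil scene 0.015 313 circ [0.607  0.0845 0.0317] mean [0.6027 0.0879 0.0171]
anvil scene 0.036 114 circ [0.608  0.0841 0.0134] mean [0.6066 0.0848 0.0412]
```

```bash
python3 - <<'E'
from h import *
for k in("top","scene"):
    c=np.load(k+"0.npz"); X=pts(c)[c["z_map"]>0]
    print(k,"rows x from .36, cols y .36..  max z (cm)")
    for x in np.arange(.36,.62,.02):
        print(round(x,2),[ (int(1000*np.percentile(q,98)) if len(q:=X[(abs(X[:,0]-x)<.01)&(abs(X[:,1]-y)<.01)][:,2]) else -1) for y in np.arange(.34,.56,.02)])
E
cat > go.py <<'E'
# usage: go.py yaw0 x0,y0,z0 x,y,z,yaw ...  -> numbers for successive calls
import sys,numpy as np
from cell import observe
s=observe(); p=np.array(s["ee_pos"]); y=s["orientation"][2]
for a in sys.argv[1:]:
    t=np.array(eval(a),float); d=t[:3]-p
    tx=np.array([np.cos(y),np.sin(y)]);ty=np.array([np.sin(y),-np.cos(y)])
    print(a,"rz %.3f  xyz %.3f %.3f %.3f"%(-np.degrees(t[3]-y)/60,d[:2]@tx/.5,d[:2]@ty/.5,-d[2]/.5), "dist",np.linalg.norm(d).round(3))
    p,y=t[:3],t[3]
E
python3 go.py .27,-.16,.32,.8 .29,.13,.32,1.571 .445,.30,.27,1.571; python3 go.py .27,-.16,.32,.8 .29,.13,.32,1.571 .46,.21,.32,1.571
```

```text
top rows x from .36, cols y .36..  max z (cm)
0.36 [2, 2, 1, 2, 1, 2, 2, 1, 1, 1, 1, 2]
0.38 [3, 1, 2, 3, 2, 2, 1, 1, 2, 1, 1, 2]
0.4 [2, 1, 2, 2, 2, 2, 1, 2, 2, 2, 2, 2]
0.42 [45, 44, 20, 2, 2, 2, 2, 2, 2, 1, 2, 1]
0.44 [92, 92, 45, 1, 1, 2, 1, 2, 2, 2, 2, 1]
0.46 [80, 92, 45, 66, 67, 66, 65, 66, 66, 65, 66, 66]
0.48 [42, 44, 20, 70, 70, 70, 70, 71, 110, 110, 70, 70]
0.5 [3, 2, 19, 587, 555, 525, 407, 407, 407, 71, 71, 71]
0.52 [2, 2, 596, 595, 407, 407, 407, 407, 407, 73, 72, 71]
0.54 [3, 2, 599, 596, 407, 407, 406, 407, 407, 115, 72, 71]
0.56 [2, 3, 601, 598, 407, 407, 287, -1, 114, 116, 111, 111]
0.58 [2, 2, 603, 601, 407, 407, 286, -1, -1, -1, -1, -1]
0.6 [7, 2, 589, 583, 407, 407, 263, 128, -1, -1, -1, -1]
scene rows x from .36, cols y .36..  max z (cm)
0.36 [1, 1, 1, 1, 0, 1, 1, 1, 1, 1, -1, -1]
0.38 [1, 1, 2, 1, 1, 1, 1, 1, 1, 1, 1, 1]
0.4 [1, 1, 1, 1, 1, 1, 1, 1, 1, 1, 0, 1]
0.42 [44, 44, 42, 1, 1, 1, 1, 0, 1, 1, 1, 0]
0.44 [90, 91, 44, 1, 2, 1, 1, 0, 1, 1, 1, 1]
0.46 [43, 87, 44, 65, 66, 66, 66, 66, 65, 65, 66, 65]
0.48 [-1, 33, 19, 69, 69, 70, 525, 70, 110, 109, 69, 69]
0.5 [1, 1, 16, 68, 110, 405, 406, 406, 406, 109, 69, 69]
0.52 [1, 1, 16, 68, 406, 406, 406, 406, 406, 111, 70, 70]
0.54 [1, 1, 2, 70, 406, 406, 406, 406, 406, 114, 72, 70]
0.56 [0, 1, 109, 406, 406, 406, 406, 406, 403, 280, 111, 110]
0.58 [1, 1, 109, 109, 406, 406, 406, 406, 320, 281, 109, 71]
0.6 [6, 1, 0, 73, 406, 407, 406, 406, 283, 114, 72, 72]
.27,-.16,.32,.8 rz -0.347  xyz 0.354 -0.581 -0.144 dist 0.348
.29,.13,.32,1.571 rz -0.736  xyz 0.444 -0.375 -0.000 dist 0.291
.445,.30,.27,1.571 rz -0.000  xyz 0.340 0.310 0.100 dist 0.235
.27,-.16,.32,.8 rz -0.347  xyz 0.354 -0.581 -0.144 dist 0.348
.29,.13,.32,1.571 rz -0.736  xyz 0.444 -0.375 -0.000 dist 0.291
.46,.21,.32,1.571 rz -0.000  xyz 0.160 0.340 -0.000 dist 0.188
```

The green machine's base is 70 mm high beside the pile, so I close along x (yaw 90°). I go round the front and look with the wrist camera from above the pile.

```bash

python3 -m inch '[[0,0,-0.347,0.354,-0.581,-0.144,1],[0,0,-0.347,0.354,-0.581,-0.144,1],[0,0,-0.347,0.354,-0.581,-0.144,1],[0,0,-0.347,0.354,-0.581,-0.144,1],[0,0,-0.347,0.354,-0.581,-0.144,1],[0,0,-0.347,0.354,-0.581,-0.144,1],[0,0,-0.347,0.354,-0.581,-0.144,1],[0,0,-0.347,0.354,-0.581,-0.144,1],[0,0,-0.347,0.354,-0.581,-0.144,1],[0,0,-0.347,0.354,-0.581,-0.144,1]]' 40
python3 -m inch '[[0,0,-0.736,0.444,-0.375,0,1],[0,0,-0.736,0.444,-0.375,0,1],[0,0,-0.736,0.444,-0.375,0,1],[0,0,-0.736,0.444,-0.375,0,1],[0,0,-0.736,0.444,-0.375,0,1],[0,0,-0.736,0.444,-0.375,0,1],[0,0,-0.736,0.444,-0.375,0,1],[0,0,-0.736,0.444,-0.375,0,1],[0,0,-0.736,0.444,-0.375,0,1],[0,0,-0.736,0.444,-0.375,0,1]]'
python3 go.py .445,.30,.27,1.571
```

```text
clock: 1.1
ee_pos: [0.27, -0.1609, 0.3199]
orientation: [-3.141, 0.0, 0.8]
contact_force: [0.3, -0.8, 0.5]
opening: 0.0856
grasp_force: 0.0
clock: 2.1
ee_pos: [0.2907, 0.1284, 0.3201]
orientation: [-3.141, 0.0, 1.568]
contact_force: [-0.4, 0.1, -0.5]
opening: 0.0852
grasp_force: 0.0
.445,.30,.27,1.571 rz -0.003  xyz 0.344 0.308 0.100 dist 0.236
```

```bash

python3 -m inch '[[0,0,0,0.34,0.31,0.1,1],[0,0,0,0.34,0.31,0.1,1],[0,0,0,0.34,0.31,0.1,1],[0,0,0,0.34,0.31,0.1,1],[0,0,0,0.34,0.31,0.1,1],[0,0,0,0.34,0.31,0.1,1],[0,0,0,0.34,0.31,0.1,1],[0,0,0,0.34,0.31,0.1,1],[0,0,0,0.34,0.31,0.1,1],[0,0,0,0.34,0.31,0.1,1]]' 
cat > w.py <<'E'
import sys
from h import *
n=sys.argv[1]; c=read_camera("wrist"); cv2.imwrite(f"pics/{n}.png",c["color"]); X=pts(c); ok=c["z_map"]>0
print("cam",(-np.array(c["R"]).T@np.array(c["t"])).round(3))
# args: x,y,rad,zlo,zhi
for a in sys.argv[2:]:
    x,y,r,lo,hi=eval(a); q=X[ok&(np.hypot(X[...,0]-x,X[...,1]-y)<r)&(X[...,2]>lo)&(X[...,2]<hi)]
    if len(q)<8: print(a,"few"); continue
    (cx,cy),rr=cv2.minEnclosingCircle(q[:,:2].astype(np.float32)); print(a,len(q),"circ",np.round([cx,cy,rr],4),"med z",np.median(q[:,2]).round(4),"mean",q.mean(0).round(4))
E
python3 w.py w1 .445,.353,.04,.085,.12 .445,.353,.04,.037,.05 .445,.353,.04,.022,.034 .445,.353,.05,.008,.02
```

```text
clock: 3.1
ee_pos: [0.4452, 0.299, 0.2711]
orientation: [3.14, -0.001, 1.57]
contact_force: [0.0, 0.5, -0.1]
opening: 0.0854
grasp_force: 0.0
cam [0.446 0.374 0.398]
.445,.353,.04,.085,.12 217 circ [0.4442 0.354  0.0074] med z 0.0923 mean [0.4441 0.3548 0.0923]
.445,.353,.04,.037,.05 808 circ [0.4455 0.354  0.0258] med z 0.0447 mean [0.4455 0.3541 0.0446]
.445,.353,.04,.022,.034 632 circ [0.4461 0.3518 0.0299] med z 0.0298 mean [0.4473 0.3539 0.0298]
.445,.353,.05,.008,.02 550 circ [0.4497 0.3596 0.0422] med z 0.016 mean [0.4474 0.3574 0.0164]
```

View pics/w1.png

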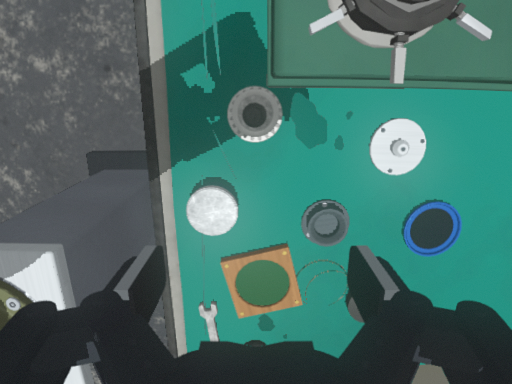

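Wrist view: pile (255,114), cup (325,223), dish (432,228), plate (398,146), seat (261,282), tin (212,210). I move over the pin and descend, and measure the holders in the same pass.

```bash

python3 w.py w2 .54,.208,.04,.014,.026 .625,.311,.03,.01,.022 .69,.198,.05,.0055,.012 .454,.118,.075,.0095,.016 .391,.234,.045,.024,.036
python3 go.py .4445,.354,.13,1.571 .4445,.354,.064,1.571
```

```text
cam [0.446 0.374 0.398]
.54,.208,.04,.014,.026 720 circ [0.5399 0.2072 0.0275] med z 0.0199 mean [0.541  0.2051 0.0192]
.625,.311,.03,.01,.022 238 circ [0.6255 0.3112 0.0108] med z 0.0181 mean [0.6234 0.3119 0.0174]
.69,.198,.05,.0055,.012 1104 circ [0.6888 0.1979 0.0414] med z 0.0064 mean [0.6898 0.1973 0.007 ]
.454,.118,.075,.0095,.016 3042 circ [0.455  0.1178 0.0671] med z 0.0126 mean [0.4549 0.1201 0.0121]
.391,.234,.045,.024,.036 2033 circ [0.3918 0.2339 0.0326] med z 0.0319 mean [0.3923 0.2358 0.0318]
.4445,.354,.13,1.571 rz -0.000  xyz 0.109 -0.001 0.282 dist 0.151
.4445,.354,.064,1.571 rz -0.000  xyz 0.000 0.000 0.132 dist 0.066
```

```bash

python3 -m inch '[[0,0,0,0.11,0,0.28,1],[0,0,0,0.11,0,0.28,1],[0,0,0,0.11,0,0.28,1],[0,0,0,0.11,0,0.28,1],[0,0,0,0.11,0,0.28,1],[0,0,0,0.11,0,0.32,1],[0,0,0,0.11,0,0.36,1],[0,0,0,0.11,0,0.4,1],[0,0,0,0.11,0,0.414,1],[0,0,0,0.11,0,0.414,1]]' 
python3 -m inch '[[0,0,0,0,0,0,0.2],[0,0,0,0,0,0,0.2],[0,0,0,0,0,0,0.15],[0,0,0,0,0,0,0.1],[0,0,0,0,0,0,0.1],[0,0,0,0,0,0,0.1],[0,0,0,0,0,0,0.1],[0,0,0,0,0,0,0.1],[0,0,0,0,0,0,0.1],[0,0,0,0,0,0,0.1]]' 40
```

```text
clock: 4.2
ee_pos: [0.4459, 0.3545, 0.0646]
orientation: [3.14, -0.001, 1.57]
contact_force: [-0.5, 0.0, -0.0]
opening: 0.0855
grasp_force: 0.0
clock: 5.2
ee_pos: [0.4455, 0.3548, 0.0638]
orientation: [3.141, -0.0, 1.571]
contact_force: [-1.6, -0.4, 6.1]
opening: 0.0227
grasp_force: 39.2
```

```bash

python3 -m inch '[[0,0,0,0,0,-0.01,0.1],[0,0,0,0,0,-0.02,0.1],[0,0,0,0,0,-0.04,0.1],[0,0,0,0,0,-0.06,0.1],[0,0,0,0,0,-0.09,0.1],[0,0,0,0,0,-0.12,0.1],[0,0,0,0,0,-0.16,0.1],[0,0,0,0,0,-0.18,0.1],[0,0,0,0,0,-0.18,0.1],[0,0,0,0,0,-0.18,0.1]]' 
python3 - <<'E'
from h import *
a=read_camera("wrist")["color"]; b=read_camera("scene")["color"]
cv2.imwrite("pics/p1.png",np.hstack([cv2.resize(a,(400,300)),cv2.resize(b[150:330,110:350],(400,300))]))
E
```

```text
clock: 6.2
ee_pos: [0.4451, 0.3545, 0.153]
orientation: [-3.141, 0.0, 1.571]
contact_force: [-0.7, -0.1, -1.1]
opening: 0.0227
grasp_force: 39.4
```

View pics/p1.png

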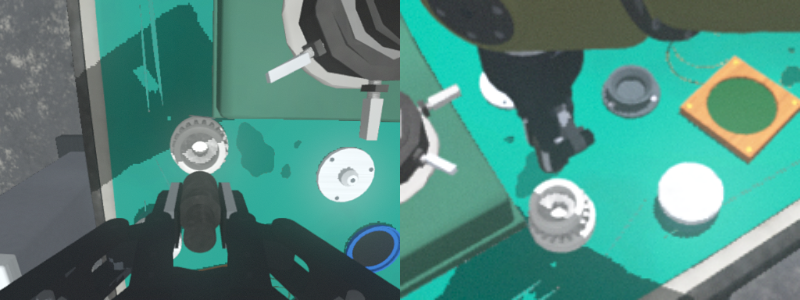

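Pin is held upright; the race (199,147 in the left panel) and gear stayed. On to the cup, checking the pin's position in the jaws there.

```bash
python3 go.py .5397,.2072,.09,1.571
python3 w.py w3 .445,.3545,.03,.165,.19
```

```text
.5397,.2072,.09,1.571 rz -0.000  xyz -0.295 0.190 0.125 dist 0.186
cam [0.446 0.43  0.279]
.445,.3545,.03,.165,.19 5364 circ [0.4453 0.3587 0.0296] med z 0.1806 mean [0.4454 0.3604 0.1788]
```

```bash

python3 -m inch '[[0,0,0,-0.07,0.05,0,0.1],[0,0,0,-0.15,0.1,0,0.1],[0,0,0,-0.22,0.14,0.02,0.1],[0,0,0,-0.27,0.17,0.05,0.1],[0,0,0,-0.295,0.19,0.08,0.1],[0,0,0,-0.295,0.19,0.1,0.1],[0,0,0,-0.295,0.19,0.12,0.1],[0,0,0,-0.295,0.19,0.125,0.1],[0,0,0,-0.295,0.19,0.125,0.1],[0,0,0,-0.295,0.19,0.125,0.1]]' 
python3 w.py w4 .5397,.2065,.011,.11,.13  .5397,.2072,.04,.014,.026; python3 go.py .5397,.2072,.041,1.571
python3 - <<'E'
from h import *
c=read_camera("top"); X=pts(c); z=X[...,2]
q=X[(np.hypot(X[...,0]-.54,X[...,1]-.207)<.045)&(z>.012)&(z<.024)]; print(len(q),q.mean(0))
c=read_camera("wrist")["color"]; cv2.imwrite("pics/p2.png",c)
E
```

```text
clock: 7.35
ee_pos: [0.5402, 0.208, 0.0913]
orientation: [3.141, -0.0, 1.572]
contact_force: [0.9, 0.5, -1.1]
opening: 0.0227
grasp_force: 39.5
cam [0.541 0.283 0.218]
.5397,.2065,.011,.11,.13 1755 circ [0.5387 0.2073 0.0106] med z 0.1197 mean [0.5406 0.21   0.1183]
.5397,.2072,.04,.014,.026 1999 circ [0.5399 0.2081 0.0268] med z 0.0199 mean [0.5396 0.2135 0.0191]
.5397,.2072,.041,1.571 rz 0.001  xyz -0.001 -0.001 0.101 dist 0.05
1 [0.53606346 0.23271396 0.01787072]
```

View pics/p2.png

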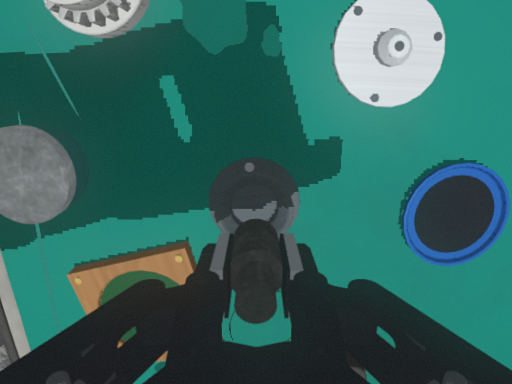

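The pin at (255,270) is in line with the cup at (254,200). Pin underside is 35 mm below TCP; lowering.

```bash

python3 -m inch '[[0,0,0,0,-0.001,0.02,0.1],[0,0,0,0,-0.001,0.04,0.1],[0,0,0,0,-0.001,0.055,0.1],[0,0,0,0,-0.001,0.07,0.1],[0,0,0,0,-0.001,0.08,0.1],[0,0,0,0,-0.001,0.09,0.1],[0,0,0,0,-0.001,0.095,0.1],[0,0,0,0,-0.001,0.099,0.1],[0,0,0,0,-0.001,0.101,0.1],[0,0,0,0,-0.001,0.101,0.1]]'
```

```text
clock: 8.5
ee_pos: [0.5398, 0.2072, 0.0403]
orientation: [3.141, -0.0, 1.571]
contact_force: [-0.1, -0.5, -0.7]
opening: 0.0229
grasp_force: 39.5
```

```bash

python3 -m inch '[[0,0,0,0,0,0.001,0.1],[0,0,0,0,0,0.002,0.1],[0,0,0,0,0,0.002,0.1],[0,0,0,0,0,0.002,0.3],[0,0,0,0,0,0.002,0.33],[0,0,0,0,0,0.002,0.36],[0,0,0,0,0,0.002,0.4],[0,0,0,0,0,0.002,0.45],[0,0,0,0,0,0.002,0.5],[0,0,0,0,0,0.002,0.6]]'
python3 -m inch '[[0,0,0,0,0,-0.02,0.6],[0,0,0,0,0,-0.06,0.6],[0,0,0,0,0,-0.1,0.6],[0,0,0,0,0,-0.16,0.6],[0,0,0,0,0,-0.22,0.8],[0,0,0,0,0,-0.27,1],[0,0,0,0,0,-0.27,1],[0,0,0,0,0,-0.27,1],[0,0,0,0,0,-0.27,1],[0,0,0,0,0,-0.27,1]]'
python3 w.py w5 .5397,.2072,.02,.058,.08 .5397,.2072,.04,.014,.026
python3 go.py .4455,.354,.2,1.571 .4455,.354,.05,1.571
```

```text
clock: 9.5
ee_pos: [0.5398, 0.2072, 0.0393]
orientation: [3.142, 0.0, 1.571]
contact_force: [-0.1, -0.7, -0.4]
opening: 0.0516
grasp_force: 0.0
clock: 10.5
ee_pos: [0.5394, 0.2071, 0.1734]
orientation: [-3.14, 0.0, 1.571]
contact_force: [-0.8, 0.8, -0.8]
opening: 0.0853
grasp_force: 0.0
cam [0.541 0.282 0.3  ]
.5397,.2072,.02,.058,.08 368 circ [0.5393 0.2071 0.008 ] med z 0.0683 mean [0.5394 0.2081 0.0675]
.5397,.2072,.04,.014,.026 1308 circ [0.5402 0.2077 0.0269] med z 0.02 mean [0.5401 0.2104 0.0193]
.4455,.354,.2,1.571 rz -0.000  xyz 0.294 -0.188 -0.053 dist 0.176
.4455,.354,.05,1.571 rz -0.000  xyz 0.000 0.000 0.300 dist 0.15
```

Pin stands in the cup: top at z 0.068, within 1 mm of the axis. Back to the pile for the race.

```bash

python3 -m inch '[[0,0,0,0.08,-0.05,-0.02,1],[0,0,0,0.16,-0.1,-0.03,1],[0,0,0,0.2,-0.188,-0.04,1],[0,0,0,0.2,-0.188,-0.05,1],[0,0,0,0.2,-0.188,-0.05,1],[0,0,0,0.2,-0.188,-0.05,1],[0,0,0,0.2,-0.188,-0.05,1],[0,0,0,0.2,-0.188,-0.05,1],[0,0,0,0.2,-0.188,-0.05,1],[0,0,0,0.2,-0.188,-0.05,1]]'
python3 w.py w6 .4455,.354,.04,.037,.055 .4455,.354,.04,.024,.034 .4455,.354,.037,.01,.02
python3 go.py .4455,.354,.1,1.571 .4455,.354,.047,1.571
```

```text
clock: 11.55
ee_pos: [0.446, 0.3069, 0.1991]
orientation: [-3.141, 0.0, 1.57]
contact_force: [-0.4, 0.0, 0.7]
opening: 0.0855
grasp_force: 0.0
cam [0.447 0.382 0.326]
.4455,.354,.04,.037,.055 1266 circ [0.4454 0.3541 0.0262] med z 0.0447 mean [0.4456 0.3542 0.0445]
.4455,.354,.04,.024,.034 1375 circ [0.4462 0.3519 0.0297] med z 0.0298 mean [0.4461 0.3535 0.0299]
.4455,.354,.037,.01,.02 821 circ [0.446  0.3545 0.0362] med z 0.0158 mean [0.4423 0.3528 0.0159]
.4455,.354,.1,1.571 rz -0.000  xyz 0.094 -0.001 0.198 dist 0.11
.4455,.354,.047,1.571 rz -0.000  xyz 0.000 0.000 0.106 dist 0.053
```

View pics/w6.png

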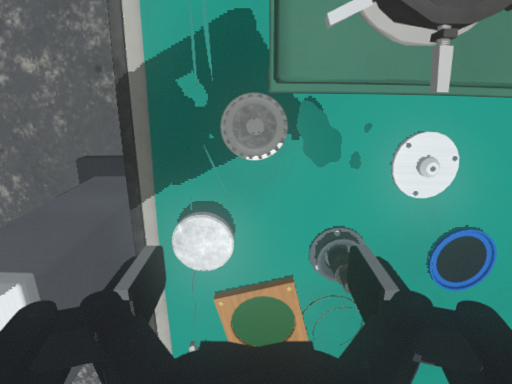

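Race at (254,127), lying flat on the gear; centre (0.4454, 0.3541). Descending and gripping.

```bash

python3 -m inch '[[0,0,0,0.05,-0.001,0.08,1],[0,0,0,0.09,-0.001,0.15,1],[0,0,0,0.094,-0.001,0.2,1],[0,0,0,0.094,-0.001,0.24,1],[0,0,0,0.094,-0.001,0.27,0.9],[0,0,0,0.094,-0.001,0.29,0.85],[0,0,0,0.094,-0.001,0.3,0.8],[0,0,0,0.094,-0.001,0.304,0.75],[0,0,0,0.094,-0.001,0.304,0.75],[0,0,0,0.094,-0.001,0.304,0.72]]' 
python3 -m inch '[[0,0,0,0,0,0,0.68],[0,0,0,0,0,0,0.64],[0,0,0,0,0,0,0.6],[0,0,0,0,0,0,0.5],[0,0,0,0,0,0,0.45],[0,0,0,0,0,0,0.45],[0,0,0,0,0,0,0.45],[0,0,0,0,0,0,0.45],[0,0,0,0,0,0,0.45],[0,0,0,0,0,0,0.45]]' 40
```

```text
clock: 12.6
ee_pos: [0.4455, 0.3543, 0.048]
orientation: [3.141, -0.001, 1.571]
contact_force: [0.0, 0.3, -0.1]
opening: 0.0613
grasp_force: 0.0
clock: 13.6
ee_pos: [0.4453, 0.3543, 0.048]
orientation: [3.141, -0.0, 1.571]
contact_force: [-3.0, -1.4, 7.6]
opening: 0.0503
grasp_force: 40.2
```

```bash

python3 -m inch '[[0,0,0,0,0,-0.01,0.45],[0,0,0,0,0,-0.02,0.45],[0,0,0,0,0,-0.04,0.45],[0,0,0,0,0,-0.07,0.45],[0,0,0,-0.02,0,-0.1,0.45],[0,0,0,-0.06,0,-0.13,0.45],[0,0,0,-0.12,0,-0.15,0.45],[0,0,0,-0.18,0,-0.16,0.45],[0,0,0,-0.2,0,-0.16,0.45],[0,0,0,-0.2,0,-0.16,0.45]]' 
python3 go.py .6252,.3112,.1,.524; python3 - <<'E'
from h import *
a=read_camera("wrist")["color"]; b=read_camera("scene")["color"]
cv2.imwrite("pics/p3.png",np.hstack([cv2.resize(a,(400,300)),cv2.resize(b[120:330,110:390],(400,300))]))
E
```

```text
clock: 14.6
ee_pos: [0.4456, 0.2535, 0.1282]
orientation: [3.141, -0.0, 1.569]
contact_force: [-0.8, -0.3, -1.3]
opening: 0.0503
grasp_force: 41.7
.6252,.3112,.1,.524 rz 0.998  xyz 0.116 0.359 0.056 dist 0.191
```

View pics/p3.png

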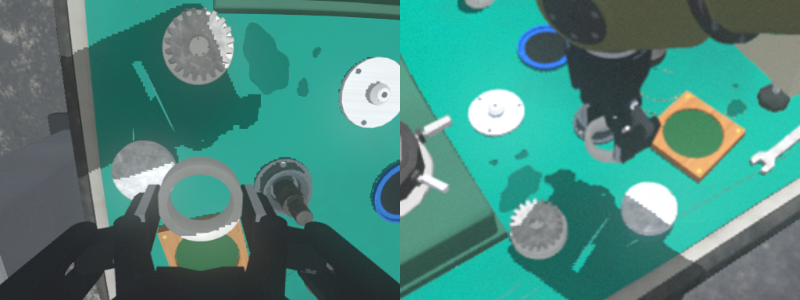

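Race (200,200 left panel) is between the pads; I check its tilt by a plane fit.

```bash
cat > tilt.py <<'E'
# fit the held piece's top plane: args zlo,zhi,rin,rout (about TCP)
import sys
from h import *
s=observe(); p=s["ee_pos"]; lo,hi,a,b=eval(sys.argv[1])
c=read_camera("wrist"); X=pts(c); r=np.hypot(X[...,0]-p[0],X[...,1]-p[1])
q=X[(c["z_map"]>0)&(r>a)&(r<b)&(X[...,2]>p[2]+lo)&(X[...,2]<p[2]+hi)]
y=s["orientation"][2]; R=np.array([[np.cos(y),np.sin(y)],[np.sin(y),-np.cos(y)]])
t=(q[:,:2]-p[:2])@R.T   # tool x,y
k=abs(t[:,1])<(b-.006); t=t[k];z=q[k,2]-p[2]
for i in range(6):
    A=np.c_[t,np.ones(len(t))]; f=np.linalg.lstsq(A,z,rcond=None)[0]; e=z-A@f
    k=abs(e)<max(.0015,1.5*e.std()); t,z=t[k],z[k]
print(len(z),"slope dz/dtoolx,dtooly",f.round(3),"res",e.std().round(4))
(cx,cy),rr=cv2.minEnclosingCircle(t.astype(np.float32)); print("centre tool xy",cx,cy,rr)
E
python3 tilt.py -.03,.03,.0,.03
```

```text
3662 slope dz/dtoolx,dtooly [ 0.002 -0.002 -0.003] res 0.0006
centre tool xy 0.00014756167365703732 0.00029908338910900056 0.02666553482413292
```

Flat and centred; top 3 mm below TCP, so underside is 18 mm below it. To the spigot, turning 60° so the camera stays clear of the handwheel.

```bash

python3 -m inch '[[0,0,0.1,0.01,0.04,0,0.45],[0,0,0.22,0.03,0.09,0,0.45],[0,0,0.36,0.05,0.15,0,0.45],[0,0,0.5,0.07,0.22,0.01,0.45],[0,0,0.64,0.09,0.29,0.03,0.45],[0,0,0.78,0.116,0.34,0.05,0.45],[0,0,0.9,0.116,0.36,0.056,0.45],[0,0,1,0.116,0.36,0.056,0.45],[0,0,1,0.116,0.36,0.056,0.45],[0,0,1,0.116,0.36,0.056,0.45]]' 
python3 -m inch '[[0,0,0,0,0,0,0.45],[0,0,0,0,0,0.01,0.45],[0,0,0,0,0,0.02,0.45],[0,0,0,0,0,0.03,0.45],[0,0,0,0,0,0.04,0.45],[0,0,0,0,0,0.05,0.45],[0,0,0,0,0,0.06,0.45],[0,0,0,0,0,0.06,0.45],[0,0,0,0,0,0.06,0.45],[0,0,0,0,0,0.06,0.45]]' 
python3 go.py .6252,.3112,.03,.524
python3 w.py w7 .6252,.3112,.03,.003,.022
python3 - <<'E'
from h import *
a=cv2.imread("pics/w7.png"); b=read_camera("top")["color"]
cv2.imwrite("pics/p4.png",np.hstack([cv2.resize(a,(400,300)),cv2.resize(b[100:220,140:300],(400,300))]))
E
```

```text
clock: 15.75
ee_pos: [0.6248, 0.313, 0.0989]
orientation: [-3.141, 0.001, 0.528]
contact_force: [-0.1, 0.3, -0.5]
opening: 0.0501
grasp_force: 41.9
clock: 16.75
ee_pos: [0.6254, 0.3122, 0.0696]
orientation: [3.142, -0.0, 0.524]
contact_force: [0.7, -0.3, -1.6]
opening: 0.0504
grasp_force: 41.9
.6252,.3112,.03,.524 rz -0.000  xyz -0.001 0.002 0.079 dist 0.04
cam [0.692 0.35  0.196]
.6252,.3112,.03,.003,.022 4231 circ [0.6252 0.3111 0.0301] med z 0.007 mean [0.6269 0.3122 0.0079]
```

View pics/p4.png

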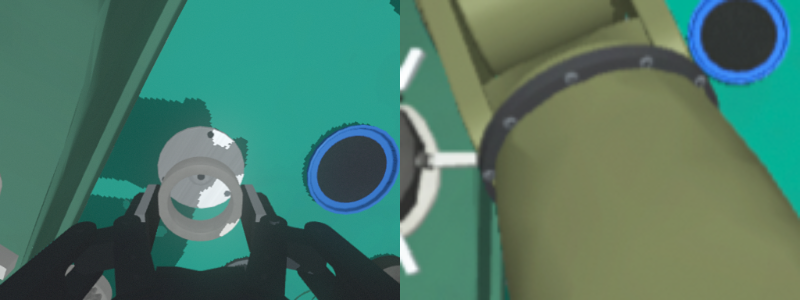

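Stub (200,177 left panel) is in line with the race. Lowering to the plate.

```bash

python3 -m inch '[[0,0,0,-0.001,0.002,0.015,0.45],[0,0,0,-0.001,0.002,0.03,0.45],[0,0,0,-0.001,0.002,0.045,0.45],[0,0,0,-0.001,0.002,0.06,0.45],[0,0,0,-0.001,0.002,0.07,0.45],[0,0,0,-0.001,0.002,0.078,0.45],[0,0,0,-0.001,0.002,0.084,0.45],[0,0,0,-0.001,0.002,0.088,0.45],[0,0,0,-0.001,0.002,0.089,0.45],[0,0,0,-0.001,0.002,0.089,0.45]]'; python3 tilt.py -.03,.03,.013,.03
```

```text
clock: 17.85
ee_pos: [0.6254, 0.3111, 0.0251]
orientation: [3.142, -0.0, 0.524]
contact_force: [-0.8, 0.2, -0.2]
opening: 0.0496
grasp_force: 42.1
5064 slope dz/dtoolx,dtooly [-0.049 -0.005 -0.006] res 0.0044
centre tool xy 0.0012275532353669405 0.00038867024704813957 0.0266250167042017
```

```bash

python3 -m inch '[[0,0,0,0,0,0.001,0.45],[0,0,0,0,0,0.002,0.45],[0,0,0,0,0,0.002,0.45],[0,0,0,0,0,0.002,0.6],[0,0,0,0,0,0.002,0.65],[0,0,0,0,0,0.002,0.7],[0,0,0,0,0,0.002,0.75],[0,0,0,0,0,0.002,0.8],[0,0,0,0,0,0.002,0.85],[0,0,0,0,0,0.002,0.9]]'
python3 -m inch '[[0,0,0,0,0,-0.02,0.9],[0,0,0,0,0,-0.06,0.9],[0,0,0,0,0,-0.1,0.9],[0,0,0,0,0,-0.16,1],[0,0,0,0,0,-0.22,1],[0,0,0,0,0,-0.27,1],[0,0,0,0,0,-0.27,1],[0,0,0,0,0,-0.27,1],[0,0,0,0,0,-0.27,1],[0,0,0,0,0,-0.27,1]]'
python3 w.py w8 .6252,.3112,.03,.0185,.03  .6252,.3112,.012,.012,.03 
python3 go.py .446,.30,.16,1.571
```

```text
clock: 18.9
ee_pos: [0.6253, 0.311, 0.0237]
orientation: [-3.142, 0.0, 0.524]
contact_force: [-0.1, -0.1, 0.4]
opening: 0.0767
grasp_force: 0.0
clock: 19.9
ee_pos: [0.625, 0.3109, 0.1576]
orientation: [-3.141, 0.002, 0.524]
contact_force: [0.5, -0.0, 0.6]
opening: 0.0855
grasp_force: 0.0
cam [0.691 0.349 0.284]
.6252,.3112,.03,.0185,.03 1437 circ [0.6271 0.3108 0.0263] med z 0.0216 mean [0.6272 0.3117 0.0214]
.6252,.3112,.012,.012,.03 450 circ [0.6261 0.311  0.011 ] med z 0.0182 mean [0.6273 0.3115 0.0178]
.446,.30,.16,1.571 rz -1.000  xyz -0.321 -0.160 -0.004 dist 0.179
```

Race lies flat round the stub (top 21 mm, ~1 mm off). Back for the gear.

```bash

python3 -m inch '[[0,0,-0.1,-0.05,-0.02,-0.004,1],[0,0,-0.24,-0.12,-0.05,-0.004,1],[0,0,-0.38,-0.19,-0.08,-0.004,1],[0,0,-0.52,-0.26,-0.12,-0.004,1],[0,0,-0.66,-0.32,-0.16,-0.004,1],[0,0,-0.8,-0.32,-0.16,-0.004,1],[0,0,-0.94,-0.32,-0.16,-0.004,1],[0,0,-1,-0.32,-0.16,-0.004,1],[0,0,-1,-0.32,-0.16,-0.004,1],[0,0,-1,-0.32,-0.16,-0.004,1]]' 
python3 w.py w9 .4462,.352,.04,.024,.036 .4462,.354,.037,.01,.02
python3 go.py .4462,.3525,.033,1.571
```

```text
clock: 20.95
ee_pos: [0.4467, 0.3003, 0.1605]
orientation: [-3.141, 0.0, 1.569]
contact_force: [-0.1, 0.6, -0.6]
opening: 0.0854
grasp_force: 0.0
cam [0.448 0.375 0.287]
.4462,.352,.04,.024,.036 3243 circ [0.4459 0.352  0.0299] med z 0.0298 mean [0.4461 0.3528 0.0298]
.4462,.354,.037,.01,.02 1344 circ [0.4464 0.3547 0.0364] med z 0.0159 mean [0.4431 0.3535 0.0159]
.4462,.3525,.033,1.571 rz -0.002  xyz 0.104 -0.001 0.255 dist 0.138
```

```bash

python3 -m inch '[[0,0,0,0.05,-0.001,0.04,1],[0,0,0,0.09,-0.001,0.08,1],[0,0,0,0.104,-0.001,0.13,1],[0,0,0,0.104,-0.001,0.18,1],[0,0,0,0.104,-0.001,0.21,1],[0,0,0,0.104,-0.001,0.23,1],[0,0,0,0.104,-0.001,0.245,0.95],[0,0,0,0.104,-0.001,0.255,0.9],[0,0,0,0.104,-0.001,0.255,0.85],[0,0,0,0.104,-0.001,0.255,0.82]]' 
python3 -m inch '[[0,0,0,0,0,0,0.78],[0,0,0,0,0,0,0.74],[0,0,0,0,0,0,0.7],[0,0,0,0,0,0,0.6],[0,0,0,0,0,0,0.55],[0,0,0,0,0,0,0.55],[0,0,0,0,0,0,0.55],[0,0,0,0,0,0,0.55],[0,0,0,0,0,0,0.55],[0,0,0,0,0,0,0.55]]' 40
```

```text
clock: 22.0
ee_pos: [0.4465, 0.3524, 0.0339]
orientation: [3.141, -0.001, 1.571]
contact_force: [0.3, -0.5, 0.5]
opening: 0.07
grasp_force: 0.0
clock: 23.0
ee_pos: [0.4461, 0.3524, 0.034]
orientation: [-3.141, -0.0, 1.571]
contact_force: [-5.7, -3.0, 9.5]
opening: 0.057
grasp_force: 40.9
```

```bash

python3 -m inch '[[0,0,0,0,0,-0.005,0.55],[0,0,0,0,0,-0.015,0.55],[0,0,0,0,0,-0.03,0.55],[0,0,0,0,0,-0.06,0.55],[0,0,0,-0.02,0,-0.1,0.55],[0,0,0,-0.06,0,-0.14,0.55],[0,0,0,-0.12,0,-0.18,0.55],[0,0,0,-0.16,0,-0.2,0.55],[0,0,0,-0.16,0,-0.2,0.55],[0,0,0,-0.16,0,-0.2,0.55]]' 
python3 tilt.py -.03,.03,0,.026; python3 go.py .689,.198,.11,.524
```

```text
clock: 24.0
ee_pos: [0.4465, 0.2724, 0.1343]
orientation: [3.14, -0.001, 1.57]
contact_force: [1.0, 0.6, -2.6]
opening: 0.0569
grasp_force: 43.1
6271 slope dz/dtoolx,dtooly [-0.001  0.    -0.004] res 0.0005
centre tool xy -1.9007204173249193e-05 4.5421678805723786e-05 0.026043616235256195
.689,.198,.11,.524 rz 1.000  xyz -0.149 0.485 0.047 dist 0.255
```

Gear flat and centred. Before the dish I check how low the fingertips reach beside the gear (dish rim is 8 mm).

```bash
python3 - <<'E'
from h import *
s=observe(); p=s["ee_pos"]; c=read_camera("wrist"); X=pts(c)
y=s["orientation"][2]; R=np.array([[np.cos(y),np.sin(y)],[np.sin(y),-np.cos(y)]])
d=X-p; t=d[...,:2]@R.T; z=d[...,2]
for sg in(1,-1):
    m=(c["z_map"]>0)&(abs(t[...,0])<.02)&(t[...,1]*sg>.026)&(t[...,1]*sg<.05)&(z>-.03)&(z<.04)
    for a in np.arange(.026,.05,.004):
        k=m&(abs(t[...,1]*sg-a)<.002); q=z[k]
        if len(q): print(sg,a.round(3),len(q),np.percentile(q,[0,3,10,50]).round(4))
E
```

```text
1 0.026 231 [-0.0176 -0.0137 -0.0109 -0.0049]
1 0.03 1495 [-0.0154 -0.0087 -0.0045  0.0144]
1 0.034 689 [-0.0089 -0.0055  0.0002  0.0235]
1 0.038 355 [-0.0066 -0.0028  0.0034  0.0324]
1 0.042 392 [-0.0052 -0.0021  0.0021  0.0187]
1 0.046 194 [0.0282 0.0301 0.0312 0.0352]
1 0.05 143 [0.0299 0.0313 0.0322 0.0377]
-1 0.026 1099 [-0.0151 -0.0092 -0.0046  0.0122]
-1 0.03 771 [-0.009  -0.0051  0.0011  0.0251]
-1 0.034 451 [-0.0095 -0.0042  0.0033  0.0314]
-1 0.038 445 [-0.0051 -0.0032  0.0007  0.0171]
-1 0.042 225 [0.0002 0.0024 0.0096 0.035 ]
-1 0.046 242 [0.0285 0.0308 0.0318 0.0366]
-1 0.05 73 [0.0313 0.0318 0.0324 0.0363]
```

Tips are ~9 mm below TCP, which clears the rim. On to the dish.

```bash
python3 go.py .689,.198,.1,1.571
python3 -m inch '[[0,0,0,-0.01,0.04,0,0.55],[0,0,0,-0.03,0.1,0,0.55],[0,0,0,-0.05,0.18,0,0.55],[0,0,0,-0.075,0.26,0,0.55],[0,0,0,-0.1,0.34,0,0.55],[0,0,0,-0.125,0.42,0.02,0.55],[0,0,0,-0.145,0.47,0.04,0.55],[0,0,0,-0.149,0.485,0.06,0.55],[0,0,0,-0.149,0.485,0.068,0.55],[0,0,0,-0.149,0.485,0.068,0.55]]' 
python3 w.py wa .689,.198,.05,.0045,.012; python3 tilt.py -.03,.03,0,.032; python3 go.py .689,.198,.024,1.571
```

```text
.689,.198,.1,1.571 rz 0.000  xyz -0.150 0.486 0.067 dist 0.256
clock: 25.1
ee_pos: [0.6876, 0.1988, 0.0981]
orientation: [-3.139, 0.0, 1.572]
contact_force: [0.6, 0.2, -1.2]
opening: 0.0564
grasp_force: 43.3
cam [0.689 0.274 0.225]
.689,.198,.05,.0045,.012 4622 circ [0.6887 0.1982 0.0408] med z 0.0055 mean [0.6893 0.2119 0.0061]
8173 slope dz/dtoolx,dtooly [-0.003 -0.001 -0.004] res 0.0006
centre tool xy -0.00022613827604800463 0.0011800159700214863 0.030401283875107765
.689,.198,.024,1.571 rz 0.001  xyz -0.002 0.002 0.152 dist 0.076
```

View pics/wa.png

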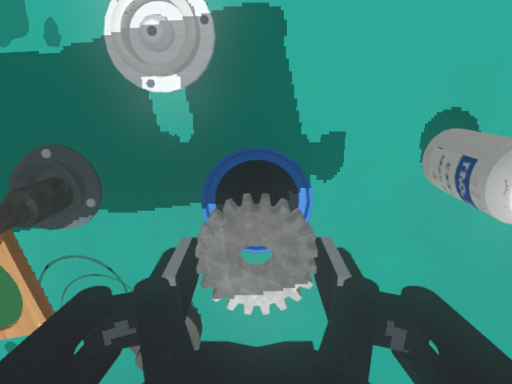

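The gear (256,252) lines up with the dish (257,200); the race lies round its stub and the pin stands. Lowering.

```bash

python3 -m inch '[[0,0,0,-0.002,0,0.03,0.55],[0,0,0,-0.002,0,0.06,0.55],[0,0,0,-0.002,0,0.085,0.55],[0,0,0,-0.002,0,0.105,0.55],[0,0,0,-0.002,0,0.12,0.55],[0,0,0,-0.002,0,0.132,0.55],[0,0,0,-0.002,0,0.14,0.55],[0,0,0,-0.002,0,0.146,0.55],[0,0,0,-0.002,0,0.15,0.55],[0,0,0,-0.002,0,0.15,0.55]]'; python3 tilt.py -.03,.03,0,.026
```

```text
clock: 26.2
ee_pos: [0.6888, 0.1969, 0.0242]
orientation: [-3.142, -0.0, 1.571]
contact_force: [-0.4, 0.6, -2.0]
opening: 0.0573
grasp_force: 43.3
6272 slope dz/dtoolx,dtooly [-0.002  0.001 -0.004] res 0.0006
centre tool xy 1.0365230082243215e-05 -4.204122888040729e-05 0.02605339325964451
```

```bash

python3 -m inch '[[0,0,0,0.001,0,0.001,0.55],[0,0,0,0.001,0,0.002,0.55],[0,0,0,0.001,0,0.003,0.55],[0,0,0,0.001,0,0.004,0.55],[0,0,0,0.001,0,0.004,0.55],[0,0,0,0.001,0,0.004,0.7],[0,0,0,0.001,0,0.004,0.75],[0,0,0,0.001,0,0.004,0.8],[0,0,0,0.001,0,0.004,0.9],[0,0,0,0.001,0,0.004,1]]'
python3 -m inch '[[0,0,0,0,0,0,1],[0,0,0,0,0,-0.02,1],[0,0,0,0,0,-0.06,1],[0,0,0,0,0,-0.12,1],[0,0,0,0,0,-0.18,1],[0,0,0,0,0,-0.24,1],[0,0,0,0,0,-0.28,1],[0,0,0,0,0,-0.28,1],[0,0,0,0,0,-0.28,1],[0,0,0,0,0,-0.28,1]]'
python3 w.py wb .689,.198,.033,.014,.025 .689,.198,.05,.006,.010
python3 go.py .446,.30,.16,1.571
```

```text
clock: 27.25
ee_pos: [0.6888, 0.1974, 0.0222]
orientation: [3.142, -0.0, 1.571]
contact_force: [-0.4, 0.3, -0.6]
opening: 0.0856
grasp_force: 0.0
clock: 28.25
ee_pos: [0.6883, 0.1972, 0.1608]
orientation: [-3.14, 0.0, 1.571]
contact_force: [-0.0, 0.8, -0.6]
opening: 0.0854
grasp_force: 0.0
cam [0.69  0.272 0.287]
.689,.198,.033,.014,.025 2670 circ [0.6899 0.1973 0.03  ] med z 0.0189 mean [0.6902 0.1982 0.0188]
.689,.198,.05,.006,.010 1312 circ [0.6892 0.198  0.0407] med z 0.0083 mean [0.6891 0.1991 0.0081]
.446,.30,.16,1.571 rz -0.000  xyz 0.206 -0.485 0.002 dist 0.263
```

Gear lies in the dish (about 1 mm off, top 18.8 mm). Back for the block.

```bash

python3 -m inch '[[0,0,0,0.03,-0.06,0,1],[0,0,0,0.06,-0.15,0,1],[0,0,0,0.1,-0.24,0,1],[0,0,0,0.14,-0.33,0,1],[0,0,0,0.18,-0.42,0,1],[0,0,0,0.206,-0.485,0,1],[0,0,0,0.206,-0.485,0,1],[0,0,0,0.206,-0.485,0,1],[0,0,0,0.206,-0.485,0,1],[0,0,0,0.206,-0.485,0,1]]' 
python3 w.py wc .4462,.354,.045,.01,.02
python3 go.py .446,.353,.022,1.571
```

```text
clock: 29.3
ee_pos: [0.447, 0.2998, 0.1619]
orientation: [-3.141, 0.0, 1.57]
contact_force: [-0.1, 0.5, -0.6]
opening: 0.0855
grasp_force: 0.0
cam [0.448 0.375 0.288]
.4462,.354,.045,.01,.02 4763 circ [0.4489 0.358  0.0404] med z 0.0159 mean [0.4459 0.3534 0.016 ]
.446,.353,.022,1.571 rz -0.001  xyz 0.106 -0.002 0.280 dist 0.15
```

View pics/wc.png

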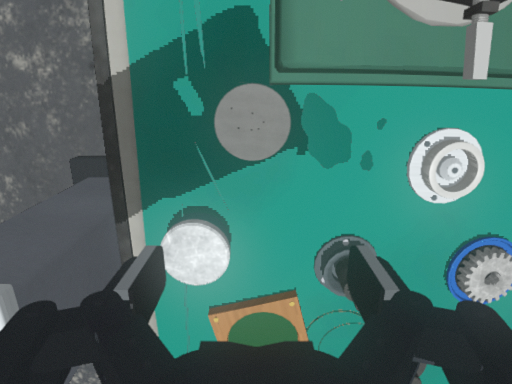

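Block alone at (253,122), centre (0.446, 0.3534). I grip it 6 mm towards the robot-right side so the gripper body clears the machine base.

```bash

python3 -m inch '[[0,0,0,0.05,-0.002,0.05,1],[0,0,0,0.094,-0.002,0.1,1],[0,0,0,0.094,-0.002,0.15,1],[0,0,0,0.094,-0.002,0.2,1],[0,0,0,0.094,-0.002,0.23,1],[0,0,0,0.094,-0.002,0.25,1],[0,0,0,0.094,-0.002,0.265,1],[0,0,0,0.094,-0.002,0.28,1],[0,0,0,0.094,-0.002,0.287,1],[0,0,0,0.094,-0.002,0.291,1]]' 
python3 -m inch '[[0,0,0,0,0,0,0.95],[0,0,0,0,0,0,0.9],[0,0,0,0,0,0,0.85],[0,0,0,0,0,0,0.82],[0,0,0,0,0,0,0.79],[0,0,0,0,0,0,0.76],[0,0,0,0,0,0,0.7],[0,0,0,0,0,0,0.65],[0,0,0,0,0,0,0.6],[0,0,0,0,0,0,0.6]]' 60
```

```text
clock: 30.35
ee_pos: [0.4454, 0.3474, 0.0169]
orientation: [3.141, -0.0, 1.571]
contact_force: [-0.3, 0.5, 0.4]
opening: 0.0856
grasp_force: 0.0
clock: 31.35
ee_pos: [0.4449, 0.3474, 0.0175]
orientation: [-3.141, 0.0, 1.571]
contact_force: [-9.4, -2.5, 13.3]
opening: 0.0624
grasp_force: 62.7
```

```bash

python3 -m inch '[[0,0,0,0,0,-0.005,0.6],[0,0,0,0,0,-0.015,0.6],[0,0,0,0,0,-0.03,0.6],[0,0,0,0,0,-0.06,0.6],[0,0,0,-0.02,0,-0.1,0.6],[0,0,0,-0.06,0,-0.14,0.6],[0,0,0,-0.12,0,-0.17,0.6],[0,0,0,-0.18,0,-0.18,0.6],[0,0,0,-0.2,0,-0.18,0.6],[0,0,0,-0.2,0,-0.18,0.6]]' 
python3 tilt.py -.03,.03,0,.028; python3 tilt.py -.03,.03,0,.042; python3 go.py .455,.1177,.09,1.571
```

```text
clock: 32.35
ee_pos: [0.4456, 0.2465, 0.1078]
orientation: [3.141, -0.001, 1.569]
contact_force: [0.4, 0.6, -4.5]
opening: 0.0621
grasp_force: 66.5
8989 slope dz/dtoolx,dtooly [ 0.001 -0.    -0.002] res 0.0005
centre tool xy 1.5454401363967918e-05 4.709487620857544e-05 0.028059478849172592
13865 slope dz/dtoolx,dtooly [ 0.    -0.001 -0.002] res 0.0005
centre tool xy 0.005118372850120068 -3.9508508052676916e-05 0.03631403669714928
.455,.1177,.09,1.571 rz -0.000  xyz -0.260 0.019 0.034 dist 0.132
```

Block flat, underside 17 mm below TCP, offset +6 mm in y. Over to the seat (aim TCP y 0.112).

```bash

python3 -m inch '[[0,0,0,-0.04,0,0,0.6],[0,0,0,-0.09,0.01,0,0.6],[0,0,0,-0.14,0.019,0,0.6],[0,0,0,-0.19,0.019,0,0.6],[0,0,0,-0.23,0.019,0,0.6],[0,0,0,-0.26,0.019,0.01,0.6],[0,0,0,-0.27,0.019,0.03,0.6],[0,0,0,-0.27,0.019,0.06,0.6],[0,0,0,-0.27,0.019,0.08,0.6],[0,0,0,-0.27,0.019,0.08,0.6]]' 
python3 tilt.py -.03,.03,0,.042; python3 go.py .455,.1117,.026,1.571
python3 - <<'E'
from h import *
a=read_camera("wrist")["color"]; b=read_camera("scene")["color"]
cv2.imwrite("pics/p5.png",np.hstack([cv2.resize(a,(400,300)),cv2.resize(b,(400,300))]))
E
```

```text
clock: 33.45
ee_pos: [0.4541, 0.1129, 0.0652]
orientation: [-3.139, 0.0, 1.572]
contact_force: [0.5, -0.3, -3.6]
opening: 0.0621
grasp_force: 66.6
13868 slope dz/dtoolx,dtooly [-0.    -0.004 -0.002] res 0.0005
centre tool xy 0.006658381782472134 -3.6083856684854254e-05 0.03638603538274765
.455,.1117,.026,1.571 rz 0.001  xyz -0.002 0.001 0.080 dist 0.04
```

View pics/p5.png

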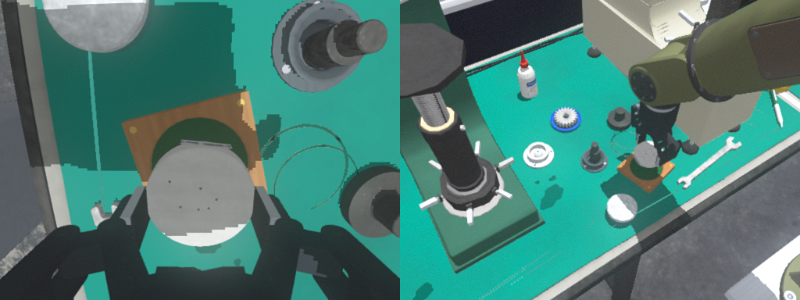

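Block (200,190) sits in line over the recess (202,145), arm clear. Lowering.

```bash

python3 -m inch '[[0,0,0,-0.001,0.001,0.02,0.6],[0,0,0,-0.001,0.001,0.035,0.6],[0,0,0,-0.001,0.001,0.048,0.6],[0,0,0,-0.001,0.001,0.058,0.6],[0,0,0,-0.001,0.001,0.066,0.6],[0,0,0,-0.001,0.001,0.071,0.6],[0,0,0,-0.001,0.001,0.075,0.6],[0,0,0,-0.001,0.001,0.077,0.6],[0,0,0,-0.001,0.001,0.077,0.6],[0,0,0,-0.001,0.001,0.077,0.6]]'; python3 tilt.py -.03,.03,0,.042
```

```text
clock: 34.6
ee_pos: [0.4554, 0.1118, 0.0284]
orientation: [3.141, -0.0, 1.571]
contact_force: [0.3, 0.9, -4.2]
opening: 0.0623
grasp_force: 66.6
13869 slope dz/dtoolx,dtooly [ 0.    -0.001 -0.002] res 0.0005
centre tool xy 0.005201776511967182 6.904357178427745e-06 0.03643251582980156
```

```bash

python3 -m inch '[[0,0,0,0,0,0.001,0.6],[0,0,0,0,0,0.002,0.6],[0,0,0,0,0,0.003,0.6],[0,0,0,0,0,0.004,0.6],[0,0,0,0,0,0.005,0.6],[0,0,0,0,0,0.006,0.6],[0,0,0,0,0,0.006,0.6],[0,0,0,0,0,0.006,0.6],[0,0,0,0,0,0.006,0.6],[0,0,0,0,0,0.006,0.6]]'
```

```text
clock: 35.65
ee_pos: [0.4553, 0.1118, 0.0256]
orientation: [3.142, -0.0, 1.571]
contact_force: [-4.2, -1.1, 4.8]
opening: 0.0623
grasp_force: 67.6
```

Contact made; releasing gently and lifting.

```bash

python3 -m inch '[[0,0,0,0,0,0,0.72],[0,0,0,0,0,0,0.76],[0,0,0,0,0,0,0.8],[0,0,0,0,0,0,0.85],[0,0,0,0,0,0,0.9],[0,0,0,0,0,0,1],[0,0,0,0,0,0,1],[0,0,0,0,0,0,1],[0,0,0,0,0,0,1],[0,0,0,0,0,0,1]]'
python3 -m inch '[[0,0,0,0,0,-0.02,1],[0,0,0,0,0,-0.06,1],[0,0,0,0,0,-0.12,1],[0,0,0,0,0,-0.18,1],[0,0,0,0.02,0,-0.24,1],[0,0,0,0.04,0,-0.28,1],[0,0,0,0.06,0,-0.28,1],[0,0,0,0.06,0,-0.28,1],[0,0,0,0.06,0,-0.28,1],[0,0,0,0.06,0,-0.28,1]]'
python3 w.py wd .455,.1177,.0338,.016,.028 .455,.1177,.075,.0105,.0145 .54,.207,.02,.058,.08 .6252,.3112,.03,.0185,.03 .689,.198,.033,.014,.025
```

```text
clock: 36.65
ee_pos: [0.4553, 0.1118, 0.0253]
orientation: [-3.142, -0.0, 1.571]
contact_force: [1.1, 0.0, -0.6]
opening: 0.0852
grasp_force: 0.0
clock: 37.65
ee_pos: [0.4549, 0.1414, 0.1644]
orientation: [-3.14, 0.0, 1.571]
contact_force: [-0.4, -0.2, -0.6]
opening: 0.0856
grasp_force: 0.0
cam [0.456 0.217 0.291]
.455,.1177,.0338,.016,.028 3834 circ [0.4559 0.1173 0.0337] med z 0.024 mean [0.4564 0.1179 0.0238]
.455,.1177,.075,.0105,.0145 4952 circ [0.4553 0.1178 0.0677] med z 0.013 mean [0.4549 0.1222 0.0129]
.54,.207,.02,.058,.08 515 circ [0.5386 0.2066 0.0084] med z 0.0681 mean [0.5375 0.2068 0.0674]
.6252,.3112,.03,.0185,.03 284 circ [0.6279 0.2914 0.0173] med z 0.0216 mean [0.6267 0.2886 0.0215]
.689,.198,.033,.014,.025 1154 circ [0.68   0.1951 0.0286] med z 0.0186 mean [0.6728 0.1939 0.0182]
```

View pics/wd.png

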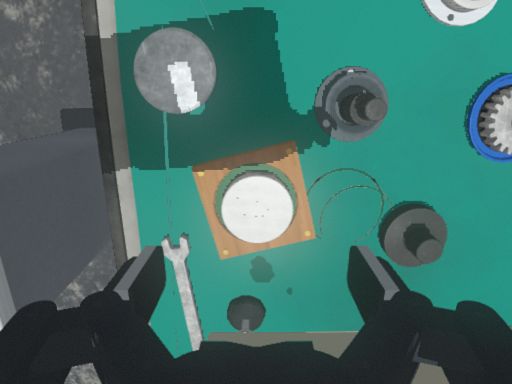

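The block (258,207) lies centred and flat in the recess (top 23.5 mm), with the pin still upright and the tin and anvil in place. Handing in.

```bash
python3 -c "
from cell import *
print(sign_off())"
```

```text
the job is handed in; nothing more can be done
None
```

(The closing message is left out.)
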